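# Move the charged radios to the service rack in reverse order

## Robot

A 6-joint arm with a two-finger parallel gripper is mounted at the origin on the work surface. World frame = base frame: x ahead of the robot, y to its left, z up, the work surface at z = 0. Lengths are in m, angles in rad, forces in N, time in s.
With the tool pointing down it reaches from about 0.25 to 0.85 m from the base axis. Payload 12.5 kg.
Tool frame: the origin (TCP) lies midway between the tips of the shut fingers; the grasp point (between the pads) lies bot.tcp_to_grasp behind it (bot.tcp_to_grasp is the distance from the TCP to the grasp point, in m); z points along the fingers, y is the line along which they close (so a half turn about z gives the same grasp; the last joint's range is limited). The gripper opens to 93 mm and grips with 3 to 60 N. Pads are 15 mm wide; open, the fingers measure 128 mm over their backs; the gripper's body (75 mm by 188 mm) begins 65 mm behind the grasp point.
Start: joints at [1.019, 0.351, 1.652, -0, 1.139, -0.085], TCP at [0.247, 0.491, 0.219] pointing down, gripper open.
Joint ranges: [-2.75, 2.75], [-0.79, 2.1], [0.01, 2.65], [-1.57, 4.71], [0.07, 3.14], [-2.87, 2.87]. Speed limits (rad/s): [2.22, 2.22, 2.79, 3.14, 3.14, 3.14].

## Interface

Orientations are given as a 3x3 rotation matrix whose columns are the frame's x, y, z axes.
In Python, from station import bot gives the robot as it stands.
- The arm moves only by the shell command python3 -m creep 'ROWS' [FORCE]. ROWS is JSON, a list of rows, each an object of numbers: "claw": the opening in per cent of the stroke, from 0 (shut) to 100 (fully open); "x", "y", "z": the shift along the tool's x, y, z in cm; "wx", "wy", "wz": the turn, a rotation vector about the tool's x, y, z in degrees. In form: [{"claw": .., "x": .., "y": .., "z": .., "wx": .., "wy": .., "wz": ..}, ...]. A call has 1 to 5 rows; each row is the pose to reach, as a shift and turn from the pose commanded when the call began, along the tool's axes at that moment; what a row does not reach only later rows make up. A row lasts 1/8 s, in which the tool goes at most 62.5 mm and 10.7 degrees, less where a joint would pass 70% of its speed; a pose out of reach is approached as far as the arm can. A call with a gripper value outside its range is refused whole. The fingers move at their own pace and stop on an object; FORCE is the grip in N (left out, the last holds). Time passes only in rows, so rows that repeat a pose let the fingers close. It gives the time, the measured TCP pose, the force and the opening at its end, in the units of the state.
- bot.get_state(): the state, without advancing time (a new reading comes with each control period).
- bot.camera(name): name is "scene" or "top" or "wrist"; returns a dict with "image" (480x640x3 uint8, red, green, blue), "depth" (480x640 float32, m along the optical axis (not along the pixel's ray), 0 where there is no reading), "camera_matrix" (3x3 intrinsics, pixels), "R" (3x3) and "t" (3): a world point X has camera coordinates R X + t; the wrist camera has in their place "mount" (4x4, takes a point from camera to tool coordinates, whose origin is the TCP and whose axes are the flange's). Camera axes: x right, y down, z forward; pixel columns grow to the right and rows downward; lengths in m; the calibration is good to about 2 mm. A picture is of the moment at which its call begins: read the wrist's pose just before it.
- bot.close_job(): hands the job in, once; it reports no verdict.
Trained networks look in a picture, given as the dict that the camera call returned (one of the last four; its "shot" number tells which), for a name from the list of things; names that differ only in an ending like _2 or _b are one class to them, and where a whole thing is asked for, a point or a joint stands for the part that bears it (a point fixed in the world has none). Each returns a list of dicts, best first, with "p" (0 to 1); they miss things now and then, are a little off and sometimes report something else, mostly with a low value. They report only what shows in the picture. A call takes as long as a camera call. They do not tell look-alikes from the thing itself.
- bot.look_for(target, picture): "rect" ([left, top, width, height] in pixels, round what is visible of it).
- bot.mark_of(target, picture): "xy" ([column, row] in pixels: a listed point, or the origin of a listed thing).
The state is a dict: "time": time; "joint_pos": joint angles; "joint_vel": joint speeds; "effort": joint torques, N m; "tcp_pos": TCP position; "eef_rot": TCP orientation; "ft_force": force on the tool from outside, world axes, zero at the start; "ft_torque": the same for the moment, N m; "opening": finger opening in m.
Only numpy, scipy, OpenCV 4.12 (cv2) and the standard library are available. Lean on these libraries where they do the work, as an engineer would, in place of code of your own. Each camera call takes 0.05 s, during which the arm holds its last target. There are 200 camera calls.

## Task

The four handheld radios on the charging strip are done; move them to the empty bays of the grey service rack in the reverse of the order they stand in now, so that the one now at the left end of the strip ends up in the right-end bay, and so on along the row. Stand each one upright and square on the floor of its own bay, and let none of them fall over.

Things in the scene. Friction and masses are not known exactly. Their poses are not given: they have to be found in the camera images.
- radio_a_mid (a point): Black handheld radio, loose, upright, 0.18-0.36 kg: box body 56 mm wide (y) x 36 front to back (x) x 94 high; on top a stub antenna (13 mm thick) at its left (+y) edge, two small knobs beside it, up to 112 mm. Point: on its middle axis, 56 mm above its underside, 38 below the body's flat top. z up, x out of its back. Grip it front to back (along x), mid-width, about 20 mm below the flat top.
- radio_b_mid (a point): Black handheld radio, loose, upright, 0.18-0.36 kg: box body 50 mm wide (y) x 34 front to back (x) x 88 high; on top a thin stub antenna (11 mm) at its right (-y) edge, one small knob left of it, up to 108 mm. Point: on its middle axis, 54 mm above its underside, 34 below the body's flat top. z up, x out of its back. Grip it front to back (along x), mid-width, about 20 mm below the flat top.
- radio_c_mid (a point): Black handheld radio, loose, upright, 0.18-0.36 kg: box body 54 mm wide (y) x 32 front to back (x) x 86 high; on top a fat stub antenna (15 mm) in the middle, one small knob either side, up to 102 mm. Point: on its middle axis, 51 mm above its underside, 35 below the body's flat top. z up, x out of its back. Grip it front to back (along x), mid-width, about 20 mm below the flat top.
- radio_d_mid (a point): Black handheld radio, loose, upright, 0.18-0.36 kg: box body 50 mm wide (y) x 36 front to back (x) x 94 high; on top no antenna or knobs but a steel carrying bar 46 mm long, up to 106 mm. Point: on its middle axis, 53 mm above its underside, 41 below the body's flat top. z up, x out of its back. Grip it front to back (along x), mid-width, about 20 mm below the flat top.
- strip: Charging strip the radios start on: fixed flat aluminium bar, 72 mm deep (x) x 326 long (y) x 8 thick, with a row of four grey cradles centred at y = +120, +40, -40, -120 mm. Origin: middle of its underside, on the table. Either left or right of the service rack, turned up to 0.25 rad; +y is its left end seen from the robot.
- cradle_a: Cradle in which radio_a stands at the start (marks its place in the row); fixed on the strip, all four alike. Shallow grey tray, inside 54 (x) x 72 mm (y), walls 3.5 mm, floor 6 mm above its underside (14 above the table), rim 10 mm above the floor. Origin: middle of its underside, 8 mm above the table; axes as the strip's.
- cradle_b: Cradle in which radio_b stands at the start (marks its place in the row); fixed on the strip, all four alike. Shallow grey tray, inside 54 (x) x 72 mm (y), walls 3.5 mm, floor 6 mm above its underside (14 above the table), rim 10 mm above the floor. Origin: middle of its underside, 8 mm above the table; axes as the strip's.
- cradle_c: Cradle in which radio_c stands at the start (marks its place in the row); fixed on the strip, all four alike. Shallow grey tray, inside 54 (x) x 72 mm (y), walls 3.5 mm, floor 6 mm above its underside (14 above the table), rim 10 mm above the floor. Origin: middle of its underside, 8 mm above the table; axes as the strip's.
- cradle_d: Cradle in which radio_d stands at the start (marks its place in the row); fixed on the strip, all four alike. Shallow grey tray, inside 54 (x) x 72 mm (y), walls 3.5 mm, floor 6 mm above its underside (14 above the table), rim 10 mm above the floor. Origin: middle of its underside, 8 mm above the table; axes as the strip's.
- rack: Service rack, empty at the start: fixed grey base 96 mm deep (x) x 334 long (y) with four bays centred at x = 0, y = +120, +40, -40, -120 mm. Bay: tray, inside 54 (x) x 72 mm (y), walls 3.5; rubber floor 14 mm above the table, rim 10 above that. Origin: middle of its underside, on the table. Turned up to 0.25 rad; +y is its left end seen from the robot.
Not all that is in view belongs to the job. What is shaped like the part that bears radio_b_mid but green, pink or red is not meant.

How it is judged:
By the outcome, as a careful person would: the job done as asked, in the order asked, and still so for the second after the job is handed in, with the robot touching nothing.
It also fails if it takes over 112 s, if anything falls off the work surface, if the arm or the gripper's body presses on something with over 40 N, if the wrist force passes 120 N, or if a joint passes its speed limit or range.

## Working session

There is one attempt and no reset: what is moved stays moved. The work goes in short steps, Python scripts to look and compute and a shell command to move; the robot and the scene stay as the last step left them, time stands still between calls to the robot, and variables do not carry over. Pictures are saved under pics/ and viewed, on a budget of 14 in all, crops included, one or two more only if the job needs it, and the job is handed in when it is done.

```bash
mkdir -p pics; ls; python3 - <<'E'
from station import bot
import cv2,numpy as np
s=bot.get_state();print({k:np.round(v,3).tolist() for k,v in s.items()},bot.tcp_to_grasp)
for n in("scene","top"):
    c=bot.camera(n);cv2.imwrite(f"pics/{n}0.png",c["image"][:,:,::-1])
    np.savez(f"{n}0.npz",**{k:v for k,v in c.items() if k!="shot"})
    for t in("radio_a_mid","rack","strip","cradle_a"):
        print(n,t,[(np.round(d["xy"]).tolist(),round(d["p"],2)) for d in bot.mark_of(t,c)])
E
```

```text
pics
{'time': 0.0, 'joint_pos': [1.019, 0.351, 1.652, 0.0, 1.139, -0.085], 'joint_vel': [-0.001, 0.002, 0.0, 0.002, -0.001, -0.001], 'effort': [0.0, -49.733, -28.525, 0.07, 0.026, -0.0], 'tcp_pos': [0.247, 0.491, 0.218], 'eef_rot': [[-0.893, 0.45, -0.001], [0.45, 0.893, -0.001], [0.0, -0.001, -1.0]], 'ft_force': [0.062, -0.307, 0.221], 'ft_torque': [-0.033, 0.047, -0.021], 'opening': 0.093} 0.0188
scene radio_a_mid [([379.0, 260.0], 0.65), ([463.0, 305.0], 0.43)]
scene rack [([218.0, 235.0], 0.96)]
scene strip [([438.0, 300.0], 0.61)]
scene cradle_a [([377.0, 281.0], 0.95), ([460.0, 306.0], 0.82), ([418.0, 292.0], 0.63), ([502.0, 326.0], 0.56)]
top radio_a_mid [([277.0, 238.0], 0.79)]
top rack [([438.0, 240.0], 0.84)]
top strip [([217.0, 239.0], 0.73), ([271.0, 244.0], 0.4)]
top cradle_a [([161.0, 234.0], 0.85), ([236.0, 242.0], 0.79), ([200.0, 242.0], 0.71), ([274.0, 242.0], 0.58)]
```

View pics/scene0.png

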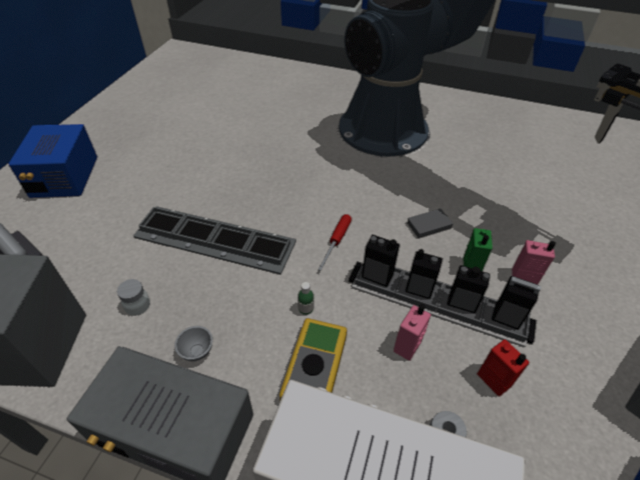

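View pics/top0.png

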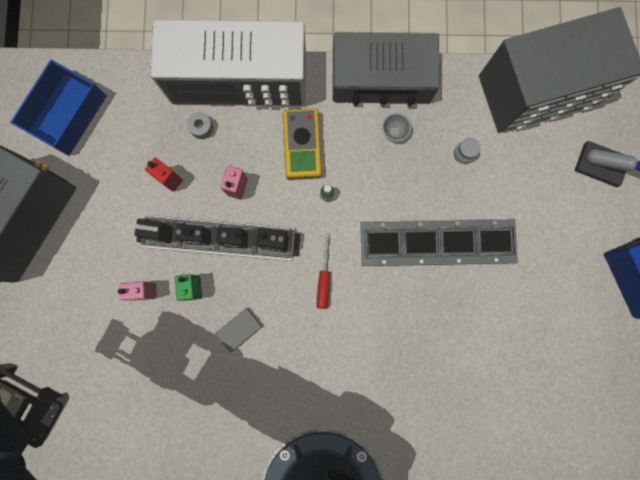

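The strip stands left, at top-view px (217,238), with four black radios on it. The one at the left end (150,231) has a bar on top. The rack is at (438,242) and is empty. Look-alikes off the strip are red (162,173), pink (234,181), pink (136,291) and green (187,287). I choose the four black ones on the strip, at about (152,231), (192,234), (233,236) and (274,240).

```bash
cat > h.py <<'E'
import numpy as np,cv2
def cloud(c,R=None,t=None):
    K=c["camera_matrix"];d=c["depth"];v,u=np.mgrid[:480,:640]
    P=np.stack([(u-K[0,2])/K[0,0]*d,(v-K[1,2])/K[1,1]*d,d],-1)
    if R is None: R,t=c["R"],c["t"]
    P=(P-t)@R; P[d==0]=np.nan
    return P
def rect(p):
    (cx,cy),(w,h),a=cv2.minAreaRect((p[:,:2]*1000).astype(np.float32))
    # angle of long axis relative to +y, world yaw
    b=cv2.boxPoints(((cx,cy),(w,h),a));e=[b[1]-b[0],b[2]-b[1]];l=max(e,key=np.linalg.norm)
    if l[1]<0:l=-l
    return np.round([cx,cy,max(w,h),min(w,h)],1).tolist(),round(float(np.degrees(np.arctan2(-l[0],l[1]))),1)
E
python3 - <<'E'
from h import *
c=np.load("top0.npz");P=cloud(c);im=c["image"]
cv2.imwrite("pics/crop1.png",cv2.resize(im[150:310,110:310][:,:,::-1],None,fx=4,fy=3.75,interpolation=cv2.INTER_CUBIC))
print("t",-c["R"].T@c["t"])
def box(u0,u1,v0,v1,z0,z1):
    p=P[v0:v1,u0:u1];m=(p[...,2]>z0)&(p[...,2]<z1);return m,p
m,p=box(350,530,205,280,.004,.05);print("rack",rect(p[m]),m.sum())
m,p=box(352,530,205,280,.018,.03);print("rack rims",rect(p[m]),np.median(p[m],0))
m,p=box(125,310,205,268,.005,.03);print("strip",rect(p[m]),m.sum())
m,p=box(110,310,150,310,.06,.15)
n,l,st,_=cv2.connectedComponentsWithStats(m.astype(np.uint8))
for i in range(1,n):
    if st[i,4]<30: continue
    q=p[l==i];h=np.histogram(q[:,2],np.arange(.06,.14,.004));zt=h[1][h[0].argmax()]
    f=q[abs(q[:,2]-zt-.002)<.006];print(st[i]+[110,150,0,0,0],rect(f),"ztop",np.round(np.median(f[:,2]),3),"max",np.round(q[:,2].max(),3),rect(q))
E
```

```text
t [0.39921775 0.01494778 1.15904347]
rack ([523.6, -247.4, 388.9, 160.7], 0.8) 7267
rack rims ([528.1, -243.0, 320.1, 71.4], 1.8) [ 0.52414666 -0.24501173  0.02304248]
strip ([528.4, 234.8, 399.1, 132.7], 0.8) 2797
[144 157  32  29 483] ([653.9, 343.4, 51.9, 33.8], -37.0) ztop 0.088 max 0.111 ([654.0, 343.3, 52.0, 35.2], -36.9)
[220 165  24  29 490] ([638.9, 194.6, 50.9, 34.7], 75.1) ztop 0.088 max 0.111 ([638.6, 194.7, 50.7, 35.6], 73.4)
[134 218  34  23 613] ([531.9, 353.2, 51.6, 35.9], -7.2) ztop 0.107 max 0.125 ([531.7, 353.0, 51.7, 37.6], -6.3)
[175 224  32  19 536] ([525.9, 273.1, 54.2, 32.3], -2.2) ztop 0.1 max 0.121 ([525.4, 272.9, 54.6, 33.4], -2.3)
[217 227  29  20 511] ([520.3, 191.6, 50.2, 33.8], -0.5) ztop 0.102 max 0.126 ([519.7, 191.2, 50.6, 34.8], 0.3)
[256 227  32  24 589] ([516.5, 108.6, 56.0, 36.0], -7.5) ztop 0.108 max 0.13 ([516.3, 108.8, 56.6, 37.4], -7.8)
[174 274  22  26 502] ([417.9, 282.3, 49.6, 35.0], -83.2) ztop 0.088 max 0.112 ([418.1, 282.2, 50.1, 35.2], -83.6)
[117 281  32  19 513] ([409.5, 385.7, 50.0, 34.0], 5.3) ztop 0.088 max 0.111 ([409.5, 385.5, 50.2, 35.7], 4.9)
```

View pics/crop1.png

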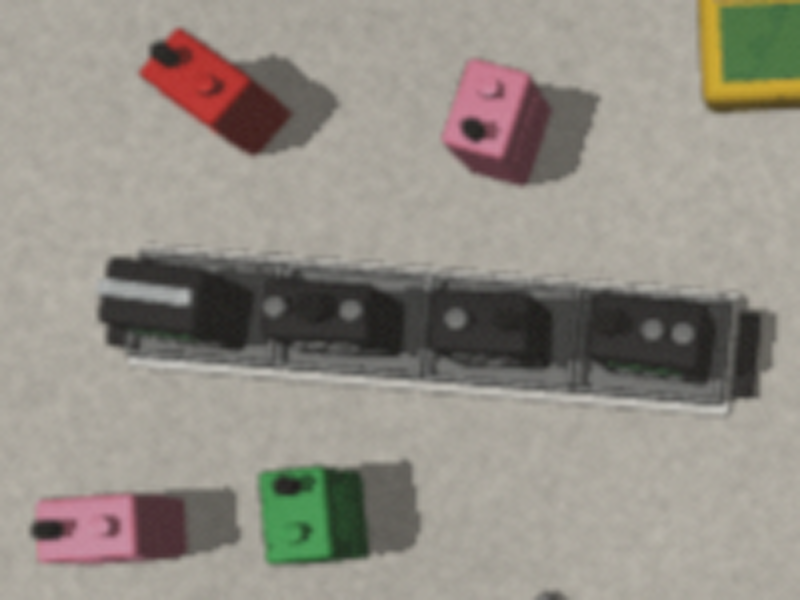

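Order on the strip from the left is d (bar), c (fat middle antenna), b, a. The sizes match: 50x36, 54x32, 50x34 and 56x36. Tops at 108/100/102/108 mm also agree. Next I refine the rack pose and compute the first approach.

```bash
cat >> h.py <<'E'
def plan(x,y,z,yaw):
    """from now to TCP xyz (m), tool y axis along world yaw (deg): shift in tool axes cm, wz deg"""
    from station import bot
    s=bot.get_state();R=np.array(s["eef_rot"]);d=R.T@(np.array([x,y,z])-s["tcp_pos"])*100
    cur=np.degrees(np.arctan2(R[1,1],R[0,1]))
    print("t",round(s["time"],2),"shift cm",np.round(d,2),"wz",round(-(yaw-cur),1),"tilt",np.round(R[:2,2],3),"open",round(s["opening"],4),"F",np.round(s["ft_force"],1))
E
python3 - <<'E'
from h import *
c=np.load("top0.npz");P=cloud(c)
p=P[205:285,345:535]
m=((p[...,2]>.006)&(p[...,2]<.04)).astype(np.uint8);m=cv2.morphologyEx(m,cv2.MORPH_OPEN,np.ones((7,7)))
n,l,st,_=cv2.connectedComponentsWithStats(m);i=1+st[1:,4].argmax();print("rack base",rect(p[l==i]),st[i])
# rims
m=((p[...,2]>.0195)&(p[...,2]<.04)&(l==i));q=p[m];print(np.round(np.percentile(q,[1,50,99],0),4),m.sum())
# dark bay floors by colour
g=c["image"][205:285,345:535].max(-1);d=cv2.morphologyEx(((g<50)&(l==i)).astype(np.uint8),cv2.MORPH_OPEN,np.ones((3,3)))
n,L,S,_=cv2.connectedComponentsWithStats(d)
for k in range(1,n):
    if S[k,4]>150: print(S[k],rect(p[L==k]),np.round(np.nanmedian(p[L==k],0),4))
plan(.5165,.1086,.16,-7.5)
E
```

```text
rack base ([528.9, -244.3, 331.5, 89.2], 0.3) [  17   14  155   42 4892]
[[ 0.4892 -0.4009  0.0196]
 [ 0.5241 -0.2443  0.024 ]
 [ 0.5568 -0.0839  0.03  ]] 1069
[ 99  27  29  20 568] ([523.6, -283.4, 60.7, 41.6], 1.0) [ 0.5237 -0.2837  0.0156]
[137  26  28  20 540] ([526.8, -363.6, 61.3, 41.5], 1.0) [ 0.5259 -0.3638  0.0157]
[ 25  28  28  20 525] ([518.6, -124.1, 58.8, 40.8], 2.0) [ 0.518  -0.1235  0.0154]
[ 62  28  29  20 544] ([520.6, -204.4, 60.6, 41.3], 1.3) [ 0.521  -0.2035  0.0154]
t 0.5 shift cm [-41.24 -22.06   5.86] wz 70.8 tilt [-0. -0.] open 0.0933 F [ 0.4  0.3 -0.2]
```

```bash
python3 -m creep '[{"claw":65,"x":-3,"y":-1.5,"z":0,"wz":8},{"claw":65,"x":-8,"y":-4,"z":0,"wz":18},{"claw":65,"x":-13,"y":-7,"z":0,"wz":28},{"claw":65,"x":-18,"y":-9.5,"z":0,"wz":38},{"claw":65,"x":-22,"y":-11.5,"z":0,"wz":46}]'; python3 -c "
from h import *
plan(.5165,.1086,.16,-7.5)"
```

```text
t 0.5 shift cm [-41.24 -22.06   5.86] wz 70.8 tilt [-0. -0.] open 0.0933 F [ 0.4  0.3 -0.2]invalid input
```

```bash
python3 -m creep '[{"claw":65,"x":-3,"y":-1.5,"z":0,"wx":0,"wy":0,"wz":8},{"claw":65,"x":-8,"y":-4,"z":0,"wx":0,"wy":0,"wz":18},{"claw":65,"x":-13,"y":-7,"z":0,"wx":0,"wy":0,"wz":28},{"claw":65,"x":-18,"y":-9.5,"z":0,"wx":0,"wy":0,"wz":38},{"claw":65,"x":-22,"y":-11.5,"z":0,"wx":0,"wy":0,"wz":46}]'; python3 -c "
from h import *
plan(.5165,.1086,.16,-7.5)"
```

```text
time: 1.12
tcp_pos: [0.3932, 0.2877, 0.2188]
eef_rot: [[-0.291, 0.957, 0.0], [0.957, 0.291, 0.0], [0.0, 0.0, -1.0]]
ft_force: [0.2, 0.6, -0.2]
opening: 0.0607
t 1.12 shift cm [-20.73   6.58   5.89] wz 24.4 tilt [0. 0.] open 0.0607 F [ 0.2  0.6 -0.2]
```

```bash
python3 -m creep '[{"claw":65,"x":-5,"y":1.5,"z":0,"wx":0,"wy":0,"wz":8},{"claw":65,"x":-10,"y":3,"z":0,"wx":0,"wy":0,"wz":16},{"claw":65,"x":-15,"y":5,"z":1,"wx":0,"wy":0,"wz":24.4},{"claw":65,"x":-19.5,"y":6.3,"z":3,"wx":0,"wy":0,"wz":24.4},{"claw":65,"x":-20.7,"y":6.6,"z":5,"wx":0,"wy":0,"wz":24.4}]'; python3 - <<'E'
from h import *
from station import bot
s=bot.get_state();c=bot.camera("wrist");cv2.imwrite("pics/w1.png",c["image"][:,:,::-1])
M=np.array(c["mount"]);R=np.array(s["eef_rot"])
Rw=R@M[:3,:3];tw=R@M[:3,3]+s["tcp_pos"]
P=cloud(c,Rw.T,-Rw.T@tw)
for z in(.1,.108):
    m=(abs(P[...,2]-z)<.004).astype(np.uint8);n,l,st,_=cv2.connectedComponentsWithStats(m)
    for i in range(1,n):
        if st[i,4]>600: print(z,st[i],rect(P[l==i]))
plan(.5165,.1086,.0692,-7.5)
E
```

```text
time: 1.75
tcp_pos: [0.5179, 0.1092, 0.1681]
eef_rot: [[0.127, 0.992, 0.001], [0.992, -0.127, -0.0], [-0.0, 0.001, -1.0]]
ft_force: [-0.7, -0.2, -0.3]
opening: 0.0602
0.1 [ 280    0   56   56 2162] ([525.8, 260.5, 32.0, 30.5], 87.8)
0.1 [ 288  101   56   81 3343] ([521.2, 191.4, 50.1, 34.0], -1.6)
0.108 [ 301  224   51   73 2823] ([517.2, 108.5, 55.4, 36.0], -7.4)
t 1.8 shift cm [-0.02  0.01  9.64] wz 0.2 tilt [-0.003 -0.001] open 0.0605 F [-1.5 -1.4 -2.9]
```

View pics/w1.png

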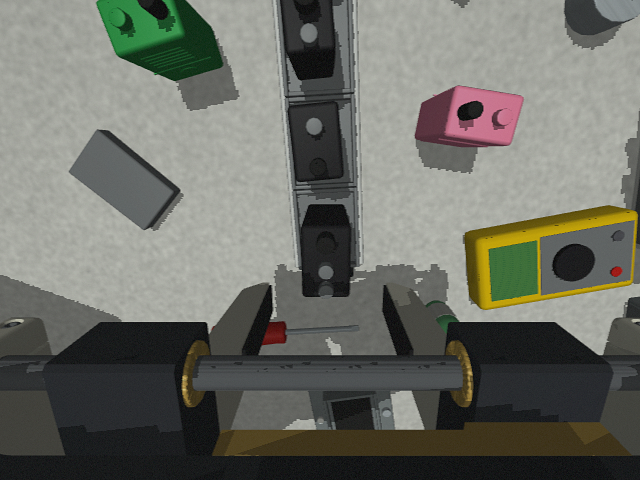

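The wrist view shows a (326,250), b (315,140) and c (308,40). Its measurements agree with the top camera to about 1 mm, so I go down and grip a.

```bash
python3 -m creep '[{"claw":65,"x":0,"y":0,"z":3,"wx":0,"wy":0,"wz":0},{"claw":65,"x":0,"y":0,"z":6,"wx":0,"wy":0,"wz":0},{"claw":65,"x":0,"y":0,"z":8,"wx":0,"wy":0,"wz":0},{"claw":65,"x":0,"y":0,"z":9.3,"wx":0,"wy":0,"wz":0},{"claw":65,"x":0,"y":0,"z":9.8,"wx":0,"wy":0,"wz":0}]' 30
python3 -m creep '[{"claw":65,"x":0,"y":0,"z":0,"wx":0,"wy":0,"wz":0},{"claw":15,"x":0,"y":0,"z":0,"wx":0,"wy":0,"wz":0},{"claw":15,"x":0,"y":0,"z":0,"wx":0,"wy":0,"wz":0},{"claw":15,"x":0,"y":0,"z":0,"wx":0,"wy":0,"wz":0},{"claw":15,"x":0,"y":0,"z":0,"wx":0,"wy":0,"wz":0}]' 30
python3 -c "
from h import *
plan(.518,-.1235,.22,2)"
```

```text
time: 2.42
tcp_pos: [0.5165, 0.1116, 0.0705]
eef_rot: [[0.124, 0.992, -0.0], [0.992, -0.124, -0.0], [-0.0, -0.0, -1.0]]
ft_force: [1.1, 0.5, -0.9]
opening: 0.0604
time: 3.05
tcp_pos: [0.5168, 0.1114, 0.0709]
eef_rot: [[0.124, 0.992, 0.0], [0.992, -0.124, 0.0], [0.0, 0.0, -1.0]]
ft_force: [-0.5, -0.1, 3.2]
opening: 0.0359
t 3.05 shift cm [-23.29   3.05 -14.91] wz -9.1 tilt [0. 0.] open 0.0359 F [-0.5 -0.1  3.2]
```

```bash
python3 -m creep '[{"claw":15,"x":0,"y":0,"z":-2,"wx":0,"wy":0,"wz":0},{"claw":15,"x":0,"y":0,"z":-5,"wx":0,"wy":0,"wz":0},{"claw":15,"x":0,"y":0,"z":-9,"wx":0,"wy":0,"wz":0},{"claw":15,"x":0,"y":0,"z":-12.5,"wx":0,"wy":0,"wz":0},{"claw":15,"x":-1,"y":0.1,"z":-15,"wx":0,"wy":0,"wz":0}]'
python3 -m creep '[{"claw":15,"x":-3,"y":0.4,"z":0,"wx":0,"wy":0,"wz":-1},{"claw":15,"x":-7,"y":0.9,"z":0,"wx":0,"wy":0,"wz":-3},{"claw":15,"x":-12,"y":1.6,"z":0,"wx":0,"wy":0,"wz":-6},{"claw":15,"x":-16,"y":2.2,"z":0,"wx":0,"wy":0,"wz":-8},{"claw":15,"x":-19,"y":2.6,"z":0,"wx":0,"wy":0,"wz":-9}]'
python3 -c "
from h import *
plan(.518,-.1205,.0715,2)"
```

```text
time: 3.68
tcp_pos: [0.5163, 0.1015, 0.2219]
eef_rot: [[0.124, 0.992, 0.0], [0.992, -0.124, 0.0], [0.0, 0.0, -1.0]]
ft_force: [0.5, 0.6, -3.0]
opening: 0.0357
time: 4.3
tcp_pos: [0.518, -0.092, 0.2202]
eef_rot: [[-0.032, 0.999, -0.001], [0.999, 0.032, 0.0], [0.0, -0.001, -1.0]]
ft_force: [-0.4, 0.0, -3.3]
opening: 0.0358
t 4.3 shift cm [-2.85 -0.08 14.87] wz -0.2 tilt [-0.001  0.   ] open 0.0358 F [-0.4  0.  -3.3]
```

```bash
python3 -m creep '[{"claw":15,"x":-2,"y":0,"z":1,"wx":0,"wy":0,"wz":0},{"claw":15,"x":-2.8,"y":-0.1,"z":4,"wx":0,"wy":0,"wz":0},{"claw":15,"x":-2.8,"y":-0.1,"z":7.5,"wx":0,"wy":0,"wz":0},{"claw":15,"x":-2.8,"y":-0.1,"z":10,"wx":0,"wy":0,"wz":0},{"claw":15,"x":-2.8,"y":-0.1,"z":11,"wx":0,"wy":0,"wz":0}]'
python3 - <<'E'
from h import *
from station import bot
plan(.518,-.1205,.0715,2)
s=bot.get_state();c=bot.camera("wrist");cv2.imwrite("pics/w2.png",c["image"][:,:,::-1])
E
```

```text
time: 4.92
tcp_pos: [0.5175, -0.1179, 0.1087]
eef_rot: [[-0.032, 0.999, -0.003], [0.999, 0.032, 0.001], [0.001, -0.003, -1.0]]
ft_force: [0.7, 0.7, -2.6]
opening: 0.0359
t 4.92 shift cm [-0.26  0.05  3.72] wz -0.1 tilt [-0.003  0.001] open 0.0359 F [ 0.7  0.7 -2.6]
```

View pics/w2.png

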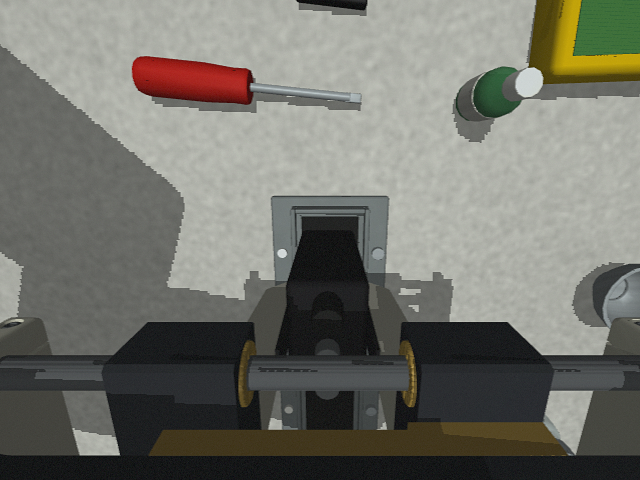

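The wrist view shows radio a lined up over the end bay: the body's far edge is at cols 300-357 and the bay interior at about 300-362. Lowering it.

```bash
python3 -m creep '[{"claw":15,"x":-0.1,"y":0,"z":1.2,"wx":0,"wy":0,"wz":0},{"claw":15,"x":-0.2,"y":0,"z":2.2,"wx":0,"wy":0,"wz":0},{"claw":15,"x":-0.2,"y":0,"z":2.8,"wx":0,"wy":0,"wz":0},{"claw":15,"x":-0.2,"y":0,"z":3.2,"wx":0,"wy":0,"wz":0},{"claw":15,"x":-0.2,"y":0,"z":3.4,"wx":0,"wy":0,"wz":0}]'
python3 -c "
from h import *
plan(.518,-.1205,.0715,2)"
```

```text
time: 5.6
tcp_pos: [0.5186, -0.1205, 0.0766]
eef_rot: [[-0.032, 0.999, 0.0], [0.999, 0.032, -0.0], [-0.0, 0.0, -1.0]]
ft_force: [0.7, 0.4, -4.6]
opening: 0.0359
t 5.6 shift cm [-0.   -0.06  0.51] wz -0.1 tilt [ 0. -0.] open 0.0359 F [ 0.7  0.4 -4.6]
```

```bash
python3 -m creep '[{"claw":15,"x":0,"y":-0.05,"z":0.2,"wx":0,"wy":0,"wz":0},{"claw":15,"x":0,"y":-0.05,"z":0.35,"wx":0,"wy":0,"wz":0},{"claw":15,"x":0,"y":-0.05,"z":0.5,"wx":0,"wy":0,"wz":0},{"claw":15,"x":0,"y":-0.05,"z":0.55,"wx":0,"wy":0,"wz":0},{"claw":15,"x":0,"y":-0.05,"z":0.55,"wx":0,"wy":0,"wz":0}]'
python3 -m creep '[{"claw":25,"x":0,"y":0,"z":0,"wx":0,"wy":0,"wz":0},{"claw":40,"x":0,"y":0,"z":0,"wx":0,"wy":0,"wz":0},{"claw":60,"x":0,"y":0,"z":0,"wx":0,"wy":0,"wz":0},{"claw":60,"x":0,"y":0,"z":0,"wx":0,"wy":0,"wz":0},{"claw":60,"x":0,"y":0,"z":0,"wx":0,"wy":0,"wz":0}]'
python3 -m creep '[{"claw":60,"x":0,"y":0,"z":-2,"wx":0,"wy":0,"wz":0},{"claw":60,"x":0,"y":0,"z":-5,"wx":0,"wy":0,"wz":0},{"claw":60,"x":0,"y":0,"z":-8,"wx":0,"wy":0,"wz":0},{"claw":60,"x":0,"y":0,"z":-11,"wx":0,"wy":0,"wz":0},{"claw":60,"x":2,"y":0,"z":-12,"wx":0,"wy":0,"wz":0}]'
python3 - <<'E'
from h import *
from station import bot
c=bot.camera("top");P=cloud(c)
p=P[150:310,110:540];m=((p[...,2]>.092)&(p[...,2]<.135))
n,l,st,_=cv2.connectedComponentsWithStats(m.astype(np.uint8))
for i in range(1,n):
    if st[i,4]>100: print(st[i]+[110,150,0,0,0],rect(p[l==i]),np.round(np.median(p[l==i][:,2]),3))
plan(.521,.1916,.165,-1.5)
E
```

```text
time: 6.22
tcp_pos: [0.518, -0.1205, 0.0711]
eef_rot: [[-0.032, 0.999, 0.0], [0.999, 0.032, -0.0], [-0.0, 0.0, -1.0]]
ft_force: [-1.1, 0.1, -2.8]
opening: 0.0356
time: 6.85
tcp_pos: [0.5181, -0.1205, 0.0712]
eef_rot: [[-0.032, 0.999, 0.0], [0.999, 0.032, -0.0], [-0.0, 0.0, -1.0]]
ft_force: [0.5, -0.2, -0.3]
opening: 0.0554
time: 7.48
tcp_pos: [0.5179, -0.1006, 0.1926]
eef_rot: [[-0.031, 1.0, 0.002], [1.0, 0.031, -0.001], [-0.001, 0.002, -1.0]]
ft_force: [0.3, 0.8, -0.2]
opening: 0.0557
[134 218  30  22 506] ([531.8, 352.7, 50.8, 36.2], -7.7) 0.109
[175 224  29  17 441] ([525.8, 273.0, 54.6, 32.1], -1.8) 0.101
[217 227  26  18 444] ([520.6, 191.7, 50.1, 34.1], -1.6) 0.102
t 7.53 shift cm [28.94  1.26  2.77] wz 3.3 tilt [0.002 0.   ] open 0.0558 F [1.1 1.4 1.4]
```

```bash
python3 -m creep '[{"claw":65,"x":4,"y":0.2,"z":0,"wx":0,"wy":0,"wz":1},{"claw":65,"x":9,"y":0.4,"z":0,"wx":0,"wy":0,"wz":2},{"claw":65,"x":14,"y":0.6,"z":0,"wx":0,"wy":0,"wz":3},{"claw":65,"x":19,"y":0.8,"z":0,"wx":0,"wy":0,"wz":3.3},{"claw":65,"x":24,"y":1.1,"z":0,"wx":0,"wy":0,"wz":3.3}]'
python3 -m creep '[{"claw":65,"x":3,"y":0.1,"z":0,"wx":0,"wy":0,"wz":0},{"claw":65,"x":4.6,"y":0.2,"z":1.5,"wx":0,"wy":0,"wz":0},{"claw":65,"x":4.8,"y":0.2,"z":3,"wx":0,"wy":0,"wz":0},{"claw":65,"x":4.8,"y":0.2,"z":3.6,"wx":0,"wy":0,"wz":0},{"claw":65,"x":4.8,"y":0.2,"z":3.6,"wx":0,"wy":0,"wz":0}]'
python3 - <<'E'
from h import *
from station import bot
plan(.521,.1916,.063,-1.5)
c=bot.camera("top");P=cloud(c)
p=P[150:310,320:540];m=((p[...,2]>.06)&(p[...,2]<.135))
n,l,st,_=cv2.connectedComponentsWithStats(m.astype(np.uint8))
for i in range(1,n):
    if st[i,4]>100: print(rect(p[l==i]),np.round(np.median(p[l==i][:,2]),3))
E
```

```text
time: 8.15
tcp_pos: [0.5195, 0.142, 0.1898]
eef_rot: [[0.025, 1.0, -0.002], [1.0, -0.025, -0.0], [-0.0, -0.002, -1.0]]
ft_force: [0.5, -0.2, -0.1]
opening: 0.0602
time: 8.78
tcp_pos: [0.5236, 0.1867, 0.1544]
eef_rot: [[0.026, 1.0, -0.001], [1.0, -0.026, -0.0], [-0.0, -0.001, -1.0]]
ft_force: [0.2, 0.7, 0.2]
opening: 0.0607
t 8.78 shift cm [ 0.49 -0.26  9.14] wz -0.0 tilt [-0.001 -0.   ] open 0.0607 F [0.2 0.7 0.2]
([516.6, -122.2, 55.3, 35.6], 0.7) 0.108
```

Radio a stands upright within 2 mm of its bay centre. Now b.

```bash
python3 -m creep '[{"claw":65,"x":0.4,"y":-0.2,"z":2.5,"wx":0,"wy":0,"wz":0},{"claw":65,"x":0.5,"y":-0.25,"z":5.5,"wx":0,"wy":0,"wz":0},{"claw":65,"x":0.5,"y":-0.25,"z":7.7,"wx":0,"wy":0,"wz":0},{"claw":65,"x":0.5,"y":-0.25,"z":8.8,"wx":0,"wy":0,"wz":0},{"claw":65,"x":0.5,"y":-0.25,"z":9.1,"wx":0,"wy":0,"wz":0}]' 30
python3 -m creep '[{"claw":65,"x":0,"y":0,"z":0,"wx":0,"wy":0,"wz":0},{"claw":15,"x":0,"y":0,"z":0,"wx":0,"wy":0,"wz":0},{"claw":15,"x":0,"y":0,"z":0,"wx":0,"wy":0,"wz":0},{"claw":15,"x":0,"y":0,"z":0,"wx":0,"wy":0,"wz":0},{"claw":15,"x":0,"y":0,"z":0,"wx":0,"wy":0,"wz":0}]' 30
python3 -c "
from h import *
plan(.521,-.2035,.214,2)"
```

```text
time: 9.45
tcp_pos: [0.5217, 0.1925, 0.0642]
eef_rot: [[0.026, 1.0, 0.0], [1.0, -0.026, 0.0], [0.0, 0.0, -1.0]]
ft_force: [-0.4, 0.3, 0.0]
opening: 0.0605
time: 10.07
tcp_pos: [0.5215, 0.1928, 0.0643]
eef_rot: [[0.025, 1.0, 0.0], [1.0, -0.025, 0.0], [0.0, 0.0, -1.0]]
ft_force: [-0.5, -0.3, 2.8]
opening: 0.034
t 10.07 shift cm [-39.62   0.95 -14.97] wz -3.4 tilt [0. 0.] open 0.034 F [-0.5 -0.3  2.8]
```

```bash
python3 -m creep '[{"claw":15,"x":0,"y":0,"z":-2,"wx":0,"wy":0,"wz":0},{"claw":15,"x":0,"y":0,"z":-5,"wx":0,"wy":0,"wz":0},{"claw":15,"x":0,"y":0,"z":-9,"wx":0,"wy":0,"wz":0},{"claw":15,"x":0,"y":0,"z":-13,"wx":0,"wy":0,"wz":0},{"claw":15,"x":-1,"y":0,"z":-15.5,"wx":0,"wy":0,"wz":0}]'
python3 -m creep '[{"claw":15,"x":-3,"y":0.1,"z":0,"wx":0,"wy":0,"wz":-1},{"claw":15,"x":-7,"y":0.2,"z":0,"wx":0,"wy":0,"wz":-2},{"claw":15,"x":-12,"y":0.3,"z":0,"wx":0,"wy":0,"wz":-3},{"claw":15,"x":-17,"y":0.4,"z":0,"wx":0,"wy":0,"wz":-3.4},{"claw":15,"x":-22,"y":0.5,"z":0,"wx":0,"wy":0,"wz":-3.4}]'
python3 -m creep '[{"claw":15,"x":-5,"y":0,"z":0,"wx":0,"wy":0,"wz":0},{"claw":15,"x":-10,"y":0,"z":0,"wx":0,"wy":0,"wz":0},{"claw":15,"x":-14,"y":0,"z":0,"wx":0,"wy":0,"wz":0},{"claw":15,"x":-15.5,"y":0,"z":0,"wx":0,"wy":0,"wz":0},{"claw":15,"x":-16.2,"y":0,"z":0,"wx":0,"wy":0,"wz":0}]'
python3 -c "
from h import *
plan(.521,-.2025,.0648,2)"
```

```text
time: 10.7
tcp_pos: [0.5212, 0.183, 0.2206]
eef_rot: [[0.025, 1.0, 0.001], [1.0, -0.025, 0.0], [0.0, 0.001, -1.0]]
ft_force: [0.0, 0.8, -3.6]
opening: 0.0338
time: 11.32
tcp_pos: [0.5201, -0.0388, 0.2188]
eef_rot: [[-0.034, 0.999, -0.001], [0.999, 0.034, 0.0], [0.0, -0.001, -1.0]]
ft_force: [1.4, 0.0, -3.4]
opening: 0.0341
time: 11.95
tcp_pos: [0.5259, -0.1993, 0.2187]
eef_rot: [[-0.034, 0.999, -0.001], [0.999, 0.034, 0.001], [0.001, -0.001, -1.0]]
ft_force: [-0.4, 0.9, -3.5]
opening: 0.0338
t 11.95 shift cm [-0.32 -0.49 15.39] wz -0.1 tilt [-0.001  0.001] open 0.0338 F [-0.4  0.9 -3.5]
```

```bash
python3 -m creep '[{"claw":15,"x":-0.3,"y":-0.4,"z":2,"wx":0,"wy":0,"wz":0},{"claw":15,"x":-0.3,"y":-0.5,"z":5.5,"wx":0,"wy":0,"wz":0},{"claw":15,"x":-0.3,"y":-0.5,"z":9,"wx":0,"wy":0,"wz":0},{"claw":15,"x":-0.3,"y":-0.5,"z":11,"wx":0,"wy":0,"wz":0},{"claw":15,"x":-0.3,"y":-0.5,"z":12,"wx":0,"wy":0,"wz":0}]'
python3 -m creep '[{"claw":15,"x":0,"y":0,"z":0.8,"wx":0,"wy":0,"wz":0},{"claw":15,"x":0,"y":0,"z":1.5,"wx":0,"wy":0,"wz":0},{"claw":15,"x":0,"y":0,"z":2.1,"wx":0,"wy":0,"wz":0},{"claw":15,"x":0,"y":0,"z":2.5,"wx":0,"wy":0,"wz":0},{"claw":15,"x":0,"y":0,"z":2.7,"wx":0,"wy":0,"wz":0}]'
python3 -c "
from h import *
plan(.521,-.2025,.0648,2)"
```

```text
time: 12.58
tcp_pos: [0.521, -0.2012, 0.0982]
eef_rot: [[-0.035, 0.999, -0.001], [0.999, 0.035, 0.001], [0.001, -0.001, -1.0]]
ft_force: [-0.2, 0.1, -2.3]
opening: 0.034
time: 13.2
tcp_pos: [0.5213, -0.2024, 0.072]
eef_rot: [[-0.034, 0.999, 0.0], [0.999, 0.034, -0.0], [-0.0, 0.0, -1.0]]
ft_force: [0.3, -1.0, -3.6]
opening: 0.0338
t 13.2 shift cm [-0.01 -0.03  0.72] wz -0.1 tilt [ 0. -0.] open 0.0338 F [ 0.3 -1.  -3.6]
```

```bash
python3 -m creep '[{"claw":15,"x":0,"y":0,"z":0.25,"wx":0,"wy":0,"wz":0},{"claw":15,"x":0,"y":0,"z":0.45,"wx":0,"wy":0,"wz":0},{"claw":15,"x":0,"y":0,"z":0.6,"wx":0,"wy":0,"wz":0},{"claw":15,"x":0,"y":0,"z":0.68,"wx":0,"wy":0,"wz":0},{"claw":15,"x":0,"y":0,"z":0.68,"wx":0,"wy":0,"wz":0}]'
python3 -m creep '[{"claw":25,"x":0,"y":0,"z":0,"wx":0,"wy":0,"wz":0},{"claw":40,"x":0,"y":0,"z":0,"wx":0,"wy":0,"wz":0},{"claw":60,"x":0,"y":0,"z":0,"wx":0,"wy":0,"wz":0},{"claw":60,"x":0,"y":0,"z":0,"wx":0,"wy":0,"wz":0},{"claw":60,"x":0,"y":0,"z":0,"wx":0,"wy":0,"wz":0}]'
python3 -m creep '[{"claw":60,"x":0,"y":0,"z":-2,"wx":0,"wy":0,"wz":0},{"claw":60,"x":0,"y":0,"z":-5,"wx":0,"wy":0,"wz":0},{"claw":60,"x":0,"y":0,"z":-8,"wx":0,"wy":0,"wz":0},{"claw":60,"x":0,"y":0,"z":-11,"wx":0,"wy":0,"wz":0},{"claw":60,"x":2,"y":0,"z":-13,"wx":0,"wy":0,"wz":0}]'
python3 -c "
from h import *
plan(.5257,.273,.16,-2)"
```

```text
time: 13.82
tcp_pos: [0.5213, -0.2024, 0.0653]
eef_rot: [[-0.034, 0.999, -0.0], [0.999, 0.034, 0.0], [0.0, -0.0, -1.0]]
ft_force: [-1.0, -0.8, -3.6]
opening: 0.0339
time: 14.45
tcp_pos: [0.5213, -0.2024, 0.0654]
eef_rot: [[-0.034, 0.999, 0.0], [0.999, 0.034, -0.0], [-0.0, 0.0, -1.0]]
ft_force: [1.0, 0.1, 0.1]
opening: 0.0553
time: 15.08
tcp_pos: [0.5208, -0.1825, 0.1966]
eef_rot: [[-0.033, 0.999, 0.001], [0.999, 0.033, -0.001], [-0.001, 0.001, -1.0]]
ft_force: [0.4, 0.8, -0.4]
opening: 0.0556
t 15.07 shift cm [45.51  1.97  3.64] wz 3.9 tilt [ 0.001 -0.001] open 0.0556 F [ 0.4  0.8 -0.4]
```

```bash
python3 -m creep '[{"claw":65,"x":4,"y":0.2,"z":0,"wx":0,"wy":0,"wz":1},{"claw":65,"x":9,"y":0.4,"z":0,"wx":0,"wy":0,"wz":2},{"claw":65,"x":14,"y":0.6,"z":0,"wx":0,"wy":0,"wz":3},{"claw":65,"x":19,"y":0.8,"z":0,"wx":0,"wy":0,"wz":3.9},{"claw":65,"x":24,"y":1,"z":0,"wx":0,"wy":0,"wz":3.9}]'
python3 -m creep '[{"claw":65,"x":5,"y":0.2,"z":0,"wx":0,"wy":0,"wz":0},{"claw":65,"x":10,"y":0.4,"z":0,"wx":0,"wy":0,"wz":0},{"claw":65,"x":15,"y":0.5,"z":0,"wx":0,"wy":0,"wz":0},{"claw":65,"x":19,"y":0.6,"z":1,"wx":0,"wy":0,"wz":0},{"claw":65,"x":21,"y":0.6,"z":3,"wx":0,"wy":0,"wz":0}]'
python3 - <<'E'
from h import *
from station import bot
plan(.5257,.273,.0612,-2)
c=bot.camera("top");P=cloud(c)
p=P[150:310,320:540];m=((p[...,2]>.06)&(p[...,2]<.135))
n,l,st,_=cv2.connectedComponentsWithStats(m.astype(np.uint8))
for i in range(1,n):
    if st[i,4]>100: print(rect(p[l==i]),np.round(np.median(p[l==i][:,2]),3))
E
```

```text
time: 15.7
tcp_pos: [0.5215, 0.0604, 0.1952]
eef_rot: [[0.034, 0.999, -0.001], [0.999, -0.034, 0.0], [0.0, -0.001, -1.0]]
ft_force: [0.5, 0.5, 0.2]
opening: 0.0603
time: 16.32
tcp_pos: [0.5346, 0.2704, 0.1652]
eef_rot: [[0.032, 0.999, 0.001], [0.999, -0.032, 0.001], [0.001, 0.001, -1.0]]
ft_force: [0.4, -0.5, -1.2]
opening: 0.0602
t 16.32 shift cm [ 0.22 -0.9  10.4 ] wz 0.2 tilt [0.001 0.001] open 0.0602 F [ 0.4 -0.5 -1.2]
([520.9, -202.4, 50.5, 35.3], 2.5) 0.102
([517.0, -122.7, 55.7, 35.9], 2.2) 0.108
```

Radio b is placed well too. Now c.

```bash
python3 -m creep '[{"claw":65,"x":0.1,"y":-0.9,"z":1,"wx":0,"wy":0,"wz":0},{"claw":65,"x":0.1,"y":-0.9,"z":4.5,"wx":0,"wy":0,"wz":0},{"claw":65,"x":0.1,"y":-0.9,"z":8,"wx":0,"wy":0,"wz":0},{"claw":65,"x":0.1,"y":-0.9,"z":9.7,"wx":0,"wy":0,"wz":0},{"claw":65,"x":0.1,"y":-0.9,"z":10.2,"wx":0,"wy":0,"wz":0}]' 30
python3 -m creep '[{"claw":65,"x":0,"y":0,"z":0,"wx":0,"wy":0,"wz":0},{"claw":15,"x":0,"y":0,"z":0,"wx":0,"wy":0,"wz":0},{"claw":15,"x":0,"y":0,"z":0,"wx":0,"wy":0,"wz":0},{"claw":15,"x":0,"y":0,"z":0,"wx":0,"wy":0,"wz":0},{"claw":15,"x":0,"y":0,"z":0,"wx":0,"wy":0,"wz":0}]' 30
python3 -c "
from h import *
plan(.524,-.2835,.214,2)"
```

```text
time: 17.0
tcp_pos: [0.5262, 0.2684, 0.0631]
eef_rot: [[0.034, 0.999, -0.001], [0.999, -0.034, -0.0], [-0.0, -0.001, -1.0]]
ft_force: [0.3, 0.7, 0.7]
opening: 0.0605
time: 17.62
tcp_pos: [0.5266, 0.2688, 0.0636]
eef_rot: [[0.034, 0.999, 0.0], [0.999, -0.034, 0.0], [0.0, 0.0, -1.0]]
ft_force: [-1.5, 0.7, 2.9]
opening: 0.032
t 17.62 shift cm [-55.21   1.62 -15.04] wz -3.9 tilt [0. 0.] open 0.032 F [-1.5  0.7  2.9]
```

```bash
python3 -m creep '[{"claw":15,"x":0,"y":0,"z":-2,"wx":0,"wy":0,"wz":0},{"claw":15,"x":0,"y":0,"z":-5,"wx":0,"wy":0,"wz":0},{"claw":15,"x":0,"y":0,"z":-9,"wx":0,"wy":0,"wz":0},{"claw":15,"x":0,"y":0,"z":-13,"wx":0,"wy":0,"wz":0},{"claw":15,"x":-1,"y":0,"z":-15.5,"wx":0,"wy":0,"wz":0}]'
python3 -m creep '[{"claw":15,"x":-3,"y":0.1,"z":0,"wx":0,"wy":0,"wz":-1},{"claw":15,"x":-7,"y":0.2,"z":0,"wx":0,"wy":0,"wz":-2},{"claw":15,"x":-12,"y":0.3,"z":0,"wx":0,"wy":0,"wz":-3},{"claw":15,"x":-17,"y":0.4,"z":0,"wx":0,"wy":0,"wz":-3.9},{"claw":15,"x":-22,"y":0.6,"z":0,"wx":0,"wy":0,"wz":-3.9}]'
python3 -m creep '[{"claw":15,"x":-5,"y":0,"z":0,"wx":0,"wy":0,"wz":0},{"claw":15,"x":-10,"y":0,"z":0,"wx":0,"wy":0,"wz":0},{"claw":15,"x":-15,"y":0,"z":0,"wx":0,"wy":0,"wz":0},{"claw":15,"x":-20,"y":0,"z":0,"wx":0,"wy":0,"wz":0},{"claw":15,"x":-24,"y":0,"z":0,"wx":0,"wy":0,"wz":0}]'
python3 -m creep '[{"claw":15,"x":-4,"y":0,"z":0,"wx":0,"wy":0,"wz":0},{"claw":15,"x":-6.5,"y":0,"z":0,"wx":0,"wy":0,"wz":0},{"claw":15,"x":-8,"y":0,"z":0,"wx":0,"wy":0,"wz":0},{"claw":15,"x":-8.5,"y":0,"z":0,"wx":0,"wy":0,"wz":0},{"claw":15,"x":-8.5,"y":0,"z":0,"wx":0,"wy":0,"wz":0}]'
python3 -c "
from h import *
plan(.524,-.2877,.0645,2)"
```

```text
time: 18.25
tcp_pos: [0.5264, 0.2591, 0.22]
eef_rot: [[0.033, 0.999, 0.001], [0.999, -0.033, 0.001], [0.001, 0.001, -1.0]]
ft_force: [0.3, 0.1, -2.3]
opening: 0.0319
time: 18.88
tcp_pos: [0.5243, 0.0372, 0.2182]
eef_rot: [[-0.035, 0.999, -0.0], [0.999, 0.035, -0.0], [-0.0, -0.0, -1.0]]
ft_force: [0.4, -0.1, -1.9]
opening: 0.0318
time: 19.5
tcp_pos: [0.5325, -0.203, 0.218]
eef_rot: [[-0.033, 0.999, -0.001], [0.999, 0.033, 0.0], [0.0, -0.001, -1.0]]
ft_force: [1.0, 0.5, -2.8]
opening: 0.0322
time: 20.12
tcp_pos: [0.5359, -0.2855, 0.2183]
eef_rot: [[-0.035, 0.999, -0.0], [0.999, 0.035, 0.0], [0.0, -0.0, -1.0]]
ft_force: [0.4, 0.7, -2.1]
opening: 0.0317
t 20.12 shift cm [-0.18 -1.2  15.38] wz -0.0 tilt [-0.  0.] open 0.0317 F [ 0.4  0.7 -2.1]
```

```bash
python3 -m creep '[{"claw":15,"x":-0.2,"y":-0.8,"z":1.5,"wx":0,"wy":0,"wz":0},{"claw":15,"x":-0.2,"y":-1.2,"z":5,"wx":0,"wy":0,"wz":0},{"claw":15,"x":-0.2,"y":-1.2,"z":8.5,"wx":0,"wy":0,"wz":0},{"claw":15,"x":-0.2,"y":-1.2,"z":11,"wx":0,"wy":0,"wz":0},{"claw":15,"x":-0.2,"y":-1.2,"z":12,"wx":0,"wy":0,"wz":0}]'
python3 -m creep '[{"claw":15,"x":0,"y":0,"z":0.8,"wx":0,"wy":0,"wz":0},{"claw":15,"x":0,"y":0,"z":1.5,"wx":0,"wy":0,"wz":0},{"claw":15,"x":0,"y":0,"z":2.1,"wx":0,"wy":0,"wz":0},{"claw":15,"x":0,"y":0,"z":2.5,"wx":0,"wy":0,"wz":0},{"claw":15,"x":0,"y":0,"z":2.7,"wx":0,"wy":0,"wz":0}]'
python3 -c "
from h import *
plan(.524,-.2877,.0645,2)"
```

```text
time: 20.75
tcp_pos: [0.5228, -0.2876, 0.0964]
eef_rot: [[-0.035, 0.999, -0.002], [0.999, 0.035, 0.002], [0.002, -0.002, -1.0]]
ft_force: [-0.6, 0.0, -1.6]
opening: 0.0317
time: 21.38
tcp_pos: [0.5239, -0.2886, 0.0713]
eef_rot: [[-0.034, 0.999, 0.0], [0.999, 0.034, -0.0], [-0.0, 0.0, -1.0]]
ft_force: [0.3, -0.3, -2.5]
opening: 0.0321
t 21.38 shift cm [0.08 0.01 0.68] wz -0.0 tilt [ 0. -0.] open 0.0321 F [ 0.3 -0.3 -2.5]
```

```bash
python3 -m creep '[{"claw":15,"x":0.1,"y":0,"z":0.25,"wx":0,"wy":0,"wz":0},{"claw":15,"x":0.1,"y":0,"z":0.45,"wx":0,"wy":0,"wz":0},{"claw":15,"x":0.1,"y":0,"z":0.6,"wx":0,"wy":0,"wz":0},{"claw":15,"x":0.1,"y":0,"z":0.68,"wx":0,"wy":0,"wz":0},{"claw":15,"x":0.1,"y":0,"z":0.68,"wx":0,"wy":0,"wz":0}]'
python3 -m creep '[{"claw":25,"x":0,"y":0,"z":0,"wx":0,"wy":0,"wz":0},{"claw":40,"x":0,"y":0,"z":0,"wx":0,"wy":0,"wz":0},{"claw":60,"x":0,"y":0,"z":0,"wx":0,"wy":0,"wz":0},{"claw":60,"x":0,"y":0,"z":0,"wx":0,"wy":0,"wz":0},{"claw":60,"x":0,"y":0,"z":0,"wx":0,"wy":0,"wz":0}]'
python3 -m creep '[{"claw":60,"x":0,"y":0,"z":-2,"wx":0,"wy":0,"wz":0},{"claw":60,"x":0,"y":0,"z":-5,"wx":0,"wy":0,"wz":0},{"claw":60,"x":0,"y":0,"z":-8,"wx":0,"wy":0,"wz":0},{"claw":60,"x":0,"y":0,"z":-11,"wx":0,"wy":0,"wz":0},{"claw":60,"x":2,"y":0,"z":-13,"wx":0,"wy":0,"wz":0}]'
python3 -c "
from h import *
plan(.532,.353,.16,-7)"
```

```text
time: 22.0
tcp_pos: [0.5238, -0.2875, 0.0645]
eef_rot: [[-0.034, 0.999, -0.0], [0.999, 0.034, 0.0], [0.0, -0.0, -1.0]]
ft_force: [0.7, 0.2, -2.4]
opening: 0.0322
time: 22.62
tcp_pos: [0.5239, -0.2875, 0.0646]
eef_rot: [[-0.034, 0.999, 0.0], [0.999, 0.034, -0.0], [-0.0, 0.0, -1.0]]
ft_force: [-0.7, -0.1, 0.4]
opening: 0.0554
time: 23.25
tcp_pos: [0.5234, -0.2682, 0.196]
eef_rot: [[-0.033, 0.999, 0.001], [0.999, 0.033, -0.001], [-0.001, 0.001, -1.0]]
ft_force: [0.8, 1.0, -0.8]
opening: 0.0558
t 23.25 shift cm [62.06  2.9   3.53] wz 8.9 tilt [ 0.001 -0.001] open 0.0558 F [ 0.8  1.  -0.8]
```

```bash
python3 -m creep '[{"claw":65,"x":4,"y":0.1,"z":0,"wx":0,"wy":0,"wz":2},{"claw":65,"x":9,"y":0.3,"z":0,"wx":0,"wy":0,"wz":4},{"claw":65,"x":14,"y":0.5,"z":0,"wx":0,"wy":0,"wz":6},{"claw":65,"x":19,"y":0.7,"z":0,"wx":0,"wy":0,"wz":8},{"claw":65,"x":24,"y":1,"z":0,"wx":0,"wy":0,"wz":8.9}]'
python3 -c "
from h import *
plan(.532,.353,.16,-7)"
python3 -m creep '[{"claw":65,"x":5,"y":0.8,"z":0,"wx":0,"wy":0,"wz":0},{"claw":65,"x":10,"y":1.6,"z":0,"wx":0,"wy":0,"wz":0},{"claw":65,"x":15,"y":2.2,"z":0,"wx":0,"wy":0,"wz":0},{"claw":65,"x":20,"y":3,"z":0,"wx":0,"wy":0,"wz":0},{"claw":65,"x":24,"y":3.6,"z":0,"wx":0,"wy":0,"wz":0}]'
python3 -c "
from h import *
plan(.532,.353,.16,-7)"
```

```text
time: 23.88
tcp_pos: [0.5248, -0.0258, 0.1947]
eef_rot: [[0.122, 0.993, 0.0], [0.993, -0.122, -0.0], [0.0, 0.0, -1.0]]
ft_force: [0.4, -0.1, -0.3]
opening: 0.0603
t 23.88 shift cm [37.68 -3.91  3.47] wz 0.0 tilt [ 0. -0.] open 0.0603 F [ 0.4 -0.1 -0.3]
time: 24.5
tcp_pos: [0.5899, 0.2085, 0.1945]
eef_rot: [[0.12, 0.993, 0.0], [0.993, -0.12, 0.0], [0.0, 0.0, -1.0]]
ft_force: [0.6, -0.5, -0.2]
opening: 0.0601
t 24.5 shift cm [13.65 -7.49  3.45] wz 0.1 tilt [0. 0.] open 0.0601 F [ 0.6 -0.5 -0.2]
```

```bash
python3 -m creep '[{"claw":65,"x":4.5,"y":-2.5,"z":0,"wx":0,"wy":0,"wz":0},{"claw":65,"x":9,"y":-5,"z":0,"wx":0,"wy":0,"wz":0},{"claw":65,"x":12.5,"y":-7,"z":0.5,"wx":0,"wy":0,"wz":0},{"claw":65,"x":13.6,"y":-7.5,"z":2,"wx":0,"wy":0,"wz":0},{"claw":65,"x":13.6,"y":-7.5,"z":3,"wx":0,"wy":0,"wz":0}]'
python3 - <<'E'
from h import *
from station import bot
plan(.532,.353,.0692,-7)
c=bot.camera("top");P=cloud(c)
p=P[150:310,320:540];m=((p[...,2]>.06)&(p[...,2]<.135))
n,l,st,_=cv2.connectedComponentsWithStats(m.astype(np.uint8))
for i in range(1,n):
    if st[i,4]>100: print(rect(p[l==i]),np.round(np.median(p[l==i][:,2]),3))
E
```

```text
time: 25.12
tcp_pos: [0.5314, 0.3504, 0.1632]
eef_rot: [[0.12, 0.993, -0.001], [0.993, -0.12, -0.001], [-0.001, -0.001, -1.0]]
ft_force: [-0.5, -0.7, -0.9]
opening: 0.0604
t 25.12 shift cm [0.27 0.03 9.4 ] wz 0.1 tilt [-0.001 -0.001] open 0.0604 F [-0.5 -0.7 -0.9]
([520.9, -202.8, 50.5, 35.2], 1.5) 0.102
([523.3, -282.4, 54.9, 33.1], 2.0) 0.1
([516.9, -122.3, 55.5, 35.9], 1.0) 0.108
```

Three are placed well. Now d.

```bash
python3 -m creep '[{"claw":65,"x":0.1,"y":0,"z":2,"wx":0,"wy":0,"wz":0},{"claw":65,"x":0.2,"y":0,"z":5,"wx":0,"wy":0,"wz":0},{"claw":65,"x":0.2,"y":0,"z":7.7,"wx":0,"wy":0,"wz":0},{"claw":65,"x":0.2,"y":0,"z":9,"wx":0,"wy":0,"wz":0},{"claw":65,"x":0.2,"y":0,"z":9.3,"wx":0,"wy":0,"wz":0}]' 30
python3 -m creep '[{"claw":65,"x":0,"y":0,"z":0,"wx":0,"wy":0,"wz":0},{"claw":15,"x":0,"y":0,"z":0,"wx":0,"wy":0,"wz":0},{"claw":15,"x":0,"y":0,"z":0,"wx":0,"wy":0,"wz":0},{"claw":15,"x":0,"y":0,"z":0,"wx":0,"wy":0,"wz":0},{"claw":15,"x":0,"y":0,"z":0,"wx":0,"wy":0,"wz":0}]' 30
python3 -c "
from h import *
plan(.527,-.3635,.22,2)"
```

```text
time: 25.8
tcp_pos: [0.5321, 0.352, 0.0708]
eef_rot: [[0.122, 0.993, -0.001], [0.993, -0.122, -0.0], [-0.001, -0.001, -1.0]]
ft_force: [-0.7, 0.4, 0.7]
opening: 0.0606
time: 26.42
tcp_pos: [0.5321, 0.3527, 0.0719]
eef_rot: [[0.121, 0.993, 0.0], [0.993, -0.121, 0.0], [0.0, 0.0, -1.0]]
ft_force: [-0.7, 0.7, 2.7]
opening: 0.0355
t 26.43 shift cm [-71.16   8.15 -14.83] wz -8.9 tilt [0. 0.] open 0.0355 F [-0.7  0.7  2.7]
```

```bash
python3 -m creep '[{"claw":15,"x":0,"y":0,"z":-2,"wx":0,"wy":0,"wz":0},{"claw":15,"x":0,"y":0,"z":-5,"wx":0,"wy":0,"wz":0},{"claw":15,"x":0,"y":0,"z":-9,"wx":0,"wy":0,"wz":0},{"claw":15,"x":0,"y":0,"z":-13,"wx":0,"wy":0,"wz":0},{"claw":15,"x":-1,"y":0.1,"z":-15.5,"wx":0,"wy":0,"wz":0}]'
python3 -m creep '[{"claw":15,"x":-3,"y":0.3,"z":0,"wx":0,"wy":0,"wz":-2},{"claw":15,"x":-7,"y":0.8,"z":0,"wx":0,"wy":0,"wz":-4},{"claw":15,"x":-12,"y":1.4,"z":0,"wx":0,"wy":0,"wz":-6},{"claw":15,"x":-17,"y":2,"z":0,"wx":0,"wy":0,"wz":-8},{"claw":15,"x":-22,"y":2.5,"z":0,"wx":0,"wy":0,"wz":-8.9}]'
python3 -m creep '[{"claw":15,"x":-5,"y":-0.2,"z":0,"wx":0,"wy":0,"wz":0},{"claw":15,"x":-10,"y":-0.4,"z":0,"wx":0,"wy":0,"wz":0},{"claw":15,"x":-15,"y":-0.6,"z":0,"wx":0,"wy":0,"wz":0},{"claw":15,"x":-20,"y":-0.8,"z":0,"wx":0,"wy":0,"wz":0},{"claw":15,"x":-25,"y":-1,"z":0,"wx":0,"wy":0,"wz":0}]'
python3 -c "
from h import *
plan(.527,-.3635,.0727,2)"
```

```text
time: 27.05
tcp_pos: [0.5319, 0.343, 0.2297]
eef_rot: [[0.12, 0.993, 0.002], [0.993, -0.12, 0.001], [0.002, 0.002, -1.0]]
ft_force: [0.2, 0.1, -3.4]
opening: 0.0362
time: 27.68
tcp_pos: [0.5297, 0.1196, 0.2276]
eef_rot: [[-0.035, 0.999, 0.001], [0.999, 0.035, 0.0], [0.0, 0.001, -1.0]]
ft_force: [-0.8, -0.0, -3.0]
opening: 0.0359
time: 28.3
tcp_pos: [0.5282, -0.1306, 0.2277]
eef_rot: [[-0.034, 0.999, 0.001], [0.999, 0.034, -0.0], [-0.0, 0.001, -1.0]]
ft_force: [-0.2, 0.1, -2.1]
opening: 0.0358
t 28.3 shift cm [-23.27  -0.93  15.5 ] wz -0.0 tilt [ 0.001 -0.   ] open 0.0358 F [-0.2  0.1 -2.1]
```

```bash
python3 -m creep '[{"claw":15,"x":-5,"y":-0.2,"z":0,"wx":0,"wy":0,"wz":0},{"claw":15,"x":-10,"y":-0.4,"z":0,"wx":0,"wy":0,"wz":0},{"claw":15,"x":-15,"y":-0.6,"z":0,"wx":0,"wy":0,"wz":0},{"claw":15,"x":-19,"y":-0.7,"z":0,"wx":0,"wy":0,"wz":0},{"claw":15,"x":-22,"y":-0.9,"z":0,"wx":0,"wy":0,"wz":0}]'
python3 -m creep '[{"claw":15,"x":-0.9,"y":0,"z":0,"wx":0,"wy":0,"wz":0},{"claw":15,"x":-1.1,"y":0,"z":2.5,"wx":0,"wy":0,"wz":0},{"claw":15,"x":-1.1,"y":0,"z":6,"wx":0,"wy":0,"wz":0},{"claw":15,"x":-1.1,"y":0,"z":9,"wx":0,"wy":0,"wz":0},{"claw":15,"x":-1.1,"y":0,"z":11,"wx":0,"wy":0,"wz":0}]'
python3 -c "
from h import *
plan(.527,-.3635,.0727,2)"
```

```text
time: 28.92
tcp_pos: [0.5266, -0.3509, 0.2275]
eef_rot: [[-0.033, 0.999, 0.0], [0.999, 0.033, -0.0], [-0.0, 0.0, -1.0]]
ft_force: [-0.3, 0.3, -2.7]
opening: 0.036
time: 29.55
tcp_pos: [0.5273, -0.3592, 0.1158]
eef_rot: [[-0.035, 0.999, -0.001], [0.999, 0.035, 0.001], [0.001, -0.001, -1.0]]
ft_force: [0.4, 0.2, -3.6]
opening: 0.0358
t 29.55 shift cm [-0.43 -0.05  4.31] wz -0.0 tilt [-0.001  0.001] open 0.0358 F [ 0.4  0.2 -3.6]
```

```bash
python3 -m creep '[{"claw":15,"x":-0.2,"y":0,"z":1,"wx":0,"wy":0,"wz":0},{"claw":15,"x":-0.2,"y":0,"z":2,"wx":0,"wy":0,"wz":0},{"claw":15,"x":-0.2,"y":0,"z":2.8,"wx":0,"wy":0,"wz":0},{"claw":15,"x":-0.2,"y":0,"z":3.3,"wx":0,"wy":0,"wz":0},{"claw":15,"x":-0.2,"y":0,"z":3.5,"wx":0,"wy":0,"wz":0}]'
python3 -c "
from h import *
plan(.527,-.3635,.0727,2)"
```

```text
time: 30.18
tcp_pos: [0.5275, -0.3623, 0.0815]
eef_rot: [[-0.034, 0.999, 0.0], [0.999, 0.034, -0.0], [-0.0, 0.0, -1.0]]
ft_force: [0.6, 0.6, -3.0]
opening: 0.0359
t 30.18 shift cm [-0.12 -0.05  0.88] wz -0.0 tilt [ 0. -0.] open 0.0359 F [ 0.6  0.6 -3. ]
```

```bash
python3 -m creep '[{"claw":15,"x":-0.1,"y":0,"z":0.3,"wx":0,"wy":0,"wz":0},{"claw":15,"x":-0.1,"y":0,"z":0.55,"wx":0,"wy":0,"wz":0},{"claw":15,"x":-0.1,"y":0,"z":0.75,"wx":0,"wy":0,"wz":0},{"claw":15,"x":-0.1,"y":0,"z":0.87,"wx":0,"wy":0,"wz":0},{"claw":15,"x":-0.1,"y":0,"z":0.87,"wx":0,"wy":0,"wz":0}]'
python3 -m creep '[{"claw":25,"x":0,"y":0,"z":0,"wx":0,"wy":0,"wz":0},{"claw":40,"x":0,"y":0,"z":0,"wx":0,"wy":0,"wz":0},{"claw":60,"x":0,"y":0,"z":0,"wx":0,"wy":0,"wz":0},{"claw":60,"x":0,"y":0,"z":0,"wx":0,"wy":0,"wz":0},{"claw":60,"x":0,"y":0,"z":0,"wx":0,"wy":0,"wz":0}]'
python3 -m creep '[{"claw":60,"x":0,"y":0,"z":-2,"wx":0,"wy":0,"wz":0},{"claw":60,"x":0,"y":0,"z":-5,"wx":0,"wy":0,"wz":0},{"claw":60,"x":0,"y":0,"z":-8,"wx":0,"wy":0,"wz":0},{"claw":60,"x":0,"y":0,"z":-11,"wx":0,"wy":0,"wz":0},{"claw":60,"x":0,"y":0,"z":-14,"wx":0,"wy":0,"wz":0}]'
python3 -m creep '[{"claw":60,"x":5,"y":-1,"z":-1,"wx":0,"wy":0,"wz":0},{"claw":60,"x":11,"y":-3,"z":-1,"wx":0,"wy":0,"wz":0},{"claw":60,"x":17,"y":-5,"z":-1,"wx":0,"wy":0,"wz":0},{"claw":60,"x":23,"y":-7,"z":-1,"wx":0,"wy":0,"wz":0},{"claw":60,"x":29,"y":-9,"z":-1,"wx":0,"wy":0,"wz":0}]'
python3 -m creep '[{"claw":60,"x":5,"y":-1,"z":0,"wx":0,"wy":0,"wz":0},{"claw":60,"x":9,"y":-2,"z":0,"wx":0,"wy":0,"wz":0},{"claw":60,"x":12,"y":-2,"z":0,"wx":0,"wy":0,"wz":0},{"claw":60,"x":13,"y":-2,"z":0,"wx":0,"wy":0,"wz":0},{"claw":60,"x":13,"y":-2,"z":0,"wx":0,"wy":0,"wz":0}]'
python3 - <<'E'
from h import *
from station import bot
c=bot.camera("top");P=cloud(c)
cv2.imwrite("pics/end.png",cv2.resize(c["image"][170:290,330:550][:,:,::-1],None,fx=3.6,fy=3.6,interpolation=cv2.INTER_CUBIC))
p=P[150:310,320:540];m=((p[...,2]>.06)&(p[...,2]<.135))
n,l,st,_=cv2.connectedComponentsWithStats(m.astype(np.uint8))
for i in range(1,n):
    if st[i,4]>100: print(rect(p[l==i]),np.round(np.median(p[l==i][:,2]),3))
s=bot.get_state();print(s["time"],s["tcp_pos"])
E
```

```text
time: 30.8
tcp_pos: [0.5275, -0.3632, 0.0728]
eef_rot: [[-0.034, 0.999, -0.0], [0.999, 0.034, 0.0], [0.0, -0.0, -1.0]]
ft_force: [0.3, 0.3, -2.9]
opening: 0.0355
time: 31.42
tcp_pos: [0.5275, -0.3632, 0.0729]
eef_rot: [[-0.034, 0.999, 0.0], [0.999, 0.034, -0.0], [-0.0, 0.0, -1.0]]
ft_force: [-0.4, -0.2, -0.1]
opening: 0.0556
time: 32.05
tcp_pos: [0.5275, -0.3632, 0.2155]
eef_rot: [[-0.034, 0.999, 0.001], [0.999, 0.034, -0.001], [-0.001, 0.001, -1.0]]
ft_force: [0.3, -0.2, -1.0]
opening: 0.0559
time: 32.67
tcp_pos: [0.4279, -0.0777, 0.2242]
eef_rot: [[-0.034, 0.999, 0.002], [0.999, 0.034, -0.0], [-0.001, 0.002, -1.0]]
ft_force: [1.5, 0.2, -0.1]
opening: 0.056
time: 33.3
tcp_pos: [0.4045, 0.0499, 0.2234]
eef_rot: [[-0.035, 0.999, 0.001], [0.999, 0.035, -0.0], [-0.0, 0.001, -1.0]]
ft_force: [0.1, -0.7, -0.2]
opening: 0.0558
([526.1, -360.4, 52.0, 37.1], -2.3) 0.108
([520.8, -202.5, 50.7, 35.2], 2.9) 0.102
([523.3, -282.8, 55.4, 33.3], 1.9) 0.1
([516.9, -122.5, 55.6, 35.9], 1.7) 0.108
33.35 [0.40448875 0.04950892 0.22322891]
```

View pics/end.png

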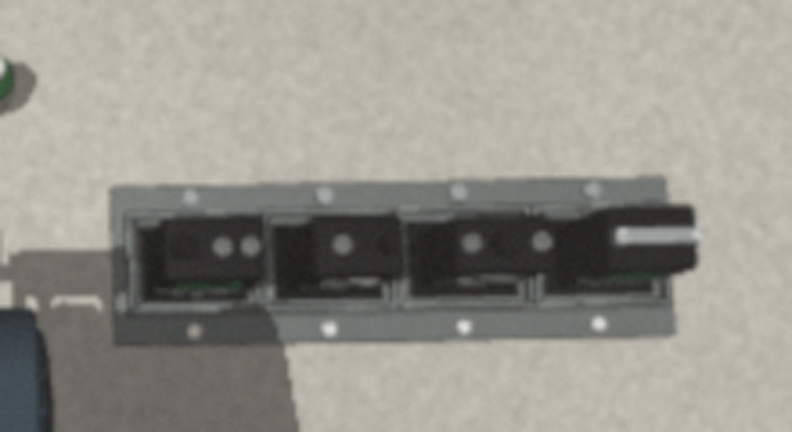

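From the left, the picture shows a (213,245), b (342,243), c (500,243) and d with the bar (655,236). All are upright in their own bays and the arm is clear, so I hand in.

```bash
python3 -c "
from station import bot
print(bot.close_job())"
```

```text
the job is handed in; nothing more can be done
None
```

The four black radios are in the service rack in reverse order, and I handed the job in at about 33 s of the 112 s allowed. On the strip they stood d, c, b, a from the left; in the rack they stand a, b, c, d from the left. The green, pink and red look-alikes were left alone.

- **Upright:** in the last top-camera check all four stood upright. Body tops were at 108, 102, 100 and 108 mm, as they should be on a 14 mm floor.
- **Position:** each radio is within about 3 mm of its bay centre.
- **Squareness:** a, b and c read within about 1° of the rack's 2° angle. d read -2.3°, about 4° off. It was released at the rack's angle and its bar looks parallel in the picture, so I took this for pixel noise and did not check further.
- **Arm:** it stood clear of everything at hand-in, and the wrist force readings after each move stayed under 6 N.

I viewed five pictures in all.

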